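# True up a model set wall with a try square

## Robot

A 7-joint arm with a two-finger parallel gripper is mounted at the origin on a cart in front of the work surface, level with it; the furniture and walls round the work are solid. World frame = base frame: x ahead of the robot, y to its left, z up, the work surface at z = 0. Lengths are in mm, angles in rad, forces in N, time in s.
With the tool pointing down it reaches from about 350 to 775 mm from the base axis. Payload 3.1 kg.
Tool frame: the origin (TCP) lies midway between the tips of the shut fingers; the grasp point (between the pads) lies 19 mm behind it; z points along the fingers, y is the line along which they close (so a half turn about z gives the same grasp; the last joint's range is limited). The gripper opens to 85 mm and grips with 20 to 120 N. Pads are 22 mm wide; open, the fingers measure 114 mm over their backs; the gripper's body (76 mm by 85 mm) begins 54 mm behind the grasp point. The pads swing forward as they close: fully open they stand 13 mm farther back than shut.
Start: joints at [1.216, 0.311, 0.014, 1.512, -0.004, 1.319, -0.027], TCP at [169.281, -523.318, 231.304] pointing down, gripper open.
Joint ranges: [-2.7, 2.7], [-0.3, 1.91], [-1.27, 1.3], [0.12, 2.57], [-1.44, 4.58], [0.2, 2.03], [-3.05, 3.05]. Speed limits (rad/s): [2.79, 2.79, 3.14, 3.14, 3.14, 3.14, 3.14].

## Interface

Orientations are given as a unit quaternion [w, x, y, z].
In Python, from cell import status, cams, workorder gives the robot as it stands.
- The arm moves only by the tool jog_arm, never from a script. Its argument "series" is a list of rows, each an object with "linear": the shift along the tool's x, y, z in cm, a list of three; "delta_rot": the turn, a rotation vector about the tool's x, y, z in degrees, a list of three. In form: [{"linear": [x, y, z], "delta_rot": [ax, ay, az]}, ...]. A call has 1 to 8 rows; each row is the pose to reach, as a shift and turn from the pose commanded when the call began, along the tool's axes at that moment; what a row does not reach only later rows make up. A row lasts 1/8 s, in which the tool goes at most 62.5 mm and 10.7 degrees, less where a joint would pass 70% of its speed; a pose out of reach is approached as far as the arm can. A call with a gripper value outside its range is refused whole. "grip" is the gripper command: -1 is fully open, 1 is shut, values between are in proportion, set as the call begins (left out, the last holds). The fingers move at their own pace and stop on an object; "grip_force" is the grip in N (left out, the last holds). Time passes only in rows, so rows that repeat a pose let the fingers close. It gives the time, the measured TCP pose, the force, the opening and the grip force at its end, in the units of the state.
- status.observe(): the state, without advancing time (a new reading comes with each control period).
- cams.snapshot(name): name is "side" or "top"; returns a dict with "color" (420x560x3 uint8, red, green, blue), "fx", "fy", "cx", "cy" (pixels), "k1" (the pictures are not rectified: a ray, as slopes to the right and down, at radius r is drawn at 1 + k1 r^2 times it, then the intrinsics apply), "R" (3x3) and "t" (3): a world point X has camera coordinates R X + t. Camera axes: x right, y down, z forward; pixel columns grow to the right and rows downward; lengths in mm; the calibration is good to about 2 mm. A picture is of the moment at which its call begins. There is no depth.
- workorder.sign_off(): hands the job in; it is judged then, once.
Trained networks look in a picture, given as the dict that the camera call returned (one of the last four; its "shot" number tells which), for a name from the list of things; names that differ only in an ending like _2 or _b are one class to them, and where a whole thing is asked for, a point or a joint stands for the part that bears it (a point fixed in the world has none). Each returns a list of dicts, best first, with "conf" (0 to 1); they miss things now and then, are a little off and sometimes report something else, mostly with a low value. They report only what shows in the picture. A call takes as long as a camera call. They do not tell look-alikes from the thing itself.
- cams.regions_of(picture, query): "region" (420x560 bool, what is visible of it) and "centre" ([row, column] in pixels, amid what is visible of it).
The state is a dict: "time": time; "joint_positions": joint angles; "joint_velocities": joint speeds; "tau": joint torques, N m; "tool_pos": TCP position; "ee_rot": TCP orientation; "force": force on the tool from outside, world axes, zero at the start; "wrist_torque": the same for the moment, N m; "gripper_width": opening from 0.0 (shut) to 1.0 (fully open); "gripper_force": force on a finger pad.
Only numpy, scipy, OpenCV 4.12 (cv2) and the standard library are available. Lean on these libraries where they do the work, as an engineer would, in place of code of your own. Each camera call takes 0.05 s, during which the arm holds its last target. There are 200 camera calls.

## Task

The wall of the set model is glued along its foot but leans forward and springs back if let go. Slide the little wooden stair sideways along the model floor, without lifting it (its treads are only dry-fitted), onto its four corner marks below the doorway, then stand the try square where the stair was, foot flat on the floor and upright edge towards the wall, and press it firmly down and into the corner until both its faces are flush and the wall stands plumb. Finish still holding the square pressed there so that the glue can set, and leave everything else where it is.

Things in the scene. Friction and masses are not known exactly. Their poses are not given: they have to be found in the camera images.
- model_floor: dark grey plank model floor, a flat plate 266 x 359 mm, fixed to the bench, its walking surface 7 mm above the bench (z = 0.007). Origin: centre of its underside; x points from the front edge towards the wall and through it, y along the wall to the left, z up
- set_wall: pale wall panel 320 mm wide, 128 high, 6 thick on the model floor, its foot hinged to a fixed batten. Origin: on the floor surface, middle of the hinge line at the foot of the front face; x through the wall away from the stair, y left, z up (these do not lean). Plumb, the front is x = 0. Doorway centre y = 0.100; window centre y = -0.115; plain from y = -0.085 to 0.075
- wall_panel (a joint): lean of the wall panel about its foot, rad: 0 is plumb, positive leans towards the stair. It is springy and rests at about 0.11; about 2.5 N at 90 mm height bring it plumb, and let go it springs back
- corner (a point): the place for the square: point on the hinge line where the floor meets the wall's front face, in the plain stretch (set_wall y = -0.025), on the floor surface; axes as the floor's
- stair: basswood stair of 5 steps, 84 mm deep (x), 64 wide (y), 48 high, 50 g, rising to +x; its 3 mm side cheeks slope from 10 mm high in front to 48 at the back (27 at the middle). Origin: centre of its underside. It starts in front of the wall's plain stretch, its back 12 mm from the wall's foot
- stair_mark (a point): where the origin of the stair belongs: centre of four small white L-shaped corner marks on the floor below the doorway, on the floor surface; axes as the floor's; the stair's x is to lie along this x. About 125 mm to the left of where the stair starts
- square: try square, 0.15 kg, standing on the bench left or right of the model floor: dark wooden foot 110 mm long (x), 18 wide (y), 26 high; steel blade 22 x 5 mm standing at its +x end, top 100 mm above the underside. Origin: centre of the foot's underside. Its upright outer face (blade edge and foot end) is x = +0.055. Grip the foot across its width, e.g. at x = -0.025
- jar_bronze: bystander: screw-lid jar, 48 mm across, 66 mm high, beside the model floor on the side away from the square; origin: centre of its underside
- sanding_block: bystander: cork sanding block 43 x 71 x 24 mm lying on the model floor at the front right; origin: centre of its underside
- pencil: bystander: pencil 142 mm long, 7 mm thick, lying along the front edge of the model floor; origin: centre of its underside
- eraser: bystander: eraser 13 x 22 x 6 mm on the model floor at the front left; origin: centre of its underside
- blade_top (a point): top end of the square's blade on its upright outer face: (0.055, 0, 0.100) in the square's frame
Mind the look-alikes: they are no part of the job. Leave any green look-alike of the square alone.

How it is judged:
By the outcome, as a careful person would: the job done as asked, in the order asked, and still so for the second after the job is handed in, while the arm keeps its last pose, push and grip.
It also fails if it takes over 72 s, if anything falls off the work surface, if the arm or the gripper's body presses on something with over 40 N, if the wrist force passes 120 N, or if a joint passes its speed limit or range.

## Working session

There is one attempt and no reset: what is moved stays moved. The work goes in short steps, Python scripts to look and compute and a tool call to move; the robot and the scene stay as the last step left them, time stands still between calls to the robot, and variables do not carry over. Pictures are saved under pics/ and viewed, at most 10 in all, crops included, and the job is handed in when it is done.

Besides the shell and the picture viewer there is one more tool, called after ">>>" by a JSON object that holds its "op" and its "data". jog_arm: Moves the arm, as the interface text tells. Its arguments: {"type":"object","properties":{"series":{"type":"array","items":{"type":"object","properties":{"linear":{"type":"array","items":{"type":"number"}},"delta_rot":{"type":"array","items":{"type":"number"}}}}},"grip":{"type":"number"},"grip_force":{"type":"number"}},"required":["series"]}

```bash
mkdir -p pics
cat > h.py <<'E'
import numpy as np, cv2
from cell import status, cams, workorder
def snap(n,f=None):
    p=cams.snapshot(n)
    if f: cv2.imwrite('pics/'+f, np.ascontiguousarray(p['color'][:,:,::-1]))
    return p
def ray(p,rc):
    x=(rc[1]-p['cx'])/p['fx']; y=(rc[0]-p['cy'])/p['fy']
    rd=np.hypot(x,y); r=rd
    for _ in range(20): r=rd/(1+p['k1']*r*r)
    s=r/rd if rd>0 else 1
    R=np.array(p['R']); t=np.array(p['t'])
    return -R.T@t, R.T@np.array([x*s,y*s,1.])
def onz(p,rc,z):
    o,d=ray(p,rc); return o+d*(z-o[2])/d[2]
def proj(p,X):
    c=np.array(p['R'])@np.array(X,float)+np.array(p['t']); x,y=c[0]/c[2],c[1]/c[2]
    k=1+p['k1']*(x*x+y*y)
    return np.array([p['cy']+p['fy']*y*k, p['cx']+p['fx']*x*k])
E
python3 - <<'E'
from h import *
np.set_printoptions(precision=1,suppress=True)
for n in('top','side'):
    p=snap(n,n+'1.png'); o,_=ray(p,[0,0]); print(n,'cam at',o,p['fx'])
    for q in ['stair','square','set_wall','jar_bronze','sanding_block','pencil','eraser','model_floor']:
        for d in cams.regions_of(p,q)[:3]:
            m=d['region'].astype(np.uint8); 
            b=cv2.minAreaRect(cv2.findNonZero(m)); print(q,round(d['conf'],2),np.array(d['centre']),m.sum(),[np.round(v,1) for v in b],onz(p,d['centre'],7))
E
```

```text
top cam at [ 454.1  108.1 1457.4] 445.75677240990854
stair 0.7 [189.7 348.4] 524 [array([346.5, 191. ]), array([26. , 21.1]), np.float64(83.7)] [ 643.4 -104.7    7. ]
square 0.79 [213.3 114.6] 299 [array([114.9, 217. ]), array([39.7, 10.5]), np.float64(43.6)] [559.7 669.    7. ]
square 0.59 [241.7 180.1] 247 [array([175.9, 239.7]), array([ 9.4, 36.9]), np.float64(42.1)] [468.5 445.2   7. ]
square 0.48 [242.  243.6] 182 [array([241. , 240.1]), array([ 6.2, 32.5]), np.float64(7.1)] [469.7 236.9   7. ]
set_wall 0.86 [174.  338.7] 889 [array([338.9, 172.7]), array([  9.7, 106.8]), np.float64(83.6)] [695.3 -73.1   7. ]
jar_bronze 0.8 [240.1 440.4] 259 [array([440.5, 243.5]), array([15., 19.]), np.float64(90.0)] [ 479.3 -408.1    7. ]
sanding_block 0.83 [217.  375.9] 270 [array([381.4, 216.7]), array([12.8, 22.3]), np.float64(54.5)] [ 554.1 -194.5    7. ]
model_floor 0.33 [207.5 331.4] 6936 [array([338.2, 203.1]), array([ 80.7, 109.1]), np.float64(83.5)] [584.3 -48.5   7. ]
side cam at [ -350.7 -1124.4   973. ] 452.96530623320194
stair 0.86 [241.  339.2] 262 [array([341. , 243.5]), array([
[... 620 characters left out ...]
all 0.92 [227.6 356.8] 1008 [array([354.8, 233.9]), array([55. , 27.7]), np.float64(26.6)] [812.6 -27.3   7. ]
jar_bronze 0.59 [306.6 362. ] 361 [array([362. , 304.5]), array([23., 16.]), np.float64(90.0)] [ 488.4 -383.5    7. ]
sanding_block 0.58 [267.  341.7] 223 [array([341.8, 269.5]), array([18.7, 12.3]), np.float64(8.1)] [ 580.5 -188.7    7. ]
pencil 0.58 [269. 343.] 217 [array([341.7, 269.7]), array([18.4, 12. ]), np.float64(9.5)] [ 576.1 -200.3    7. ]
pencil 0.51 [220.  258.5] 223 [array([256.2, 220.2]), array([15.3, 32.1]), np.float64(40.6)] [528.2 268.3   7. ]
model_floor 0.68 [259.1 341.5] 1560 [array([323.8, 260.2]), array([111.8,  45.8]), np.float64(16.4)] [ 612.9 -152.5    7. ]
```

Run:
```python
from h import *
a=cv2.imread('pics/top1.png')[140:290,90:470]; cv2.imwrite('pics/t1c.png',cv2.resize(a,(800,316),interpolation=cv2.INTER_CUBIC))
b=cv2.imread('pics/side1.png')[150:330,200:440]; cv2.imwrite('pics/s1c.png',cv2.resize(b,(800,600),interpolation=cv2.INTER_CUBIC))
```

```text
(no output)
```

View pics/t1c.png

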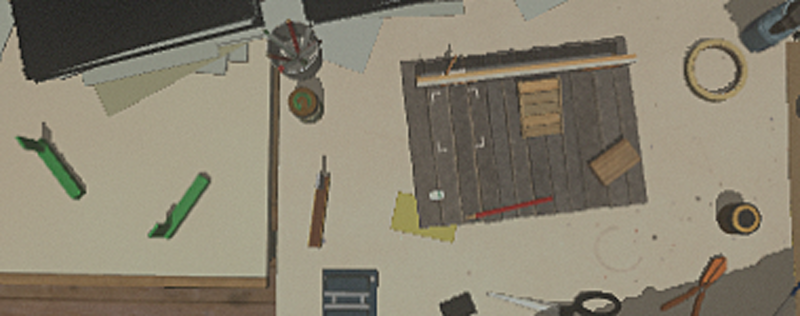

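View pics/s1c.png

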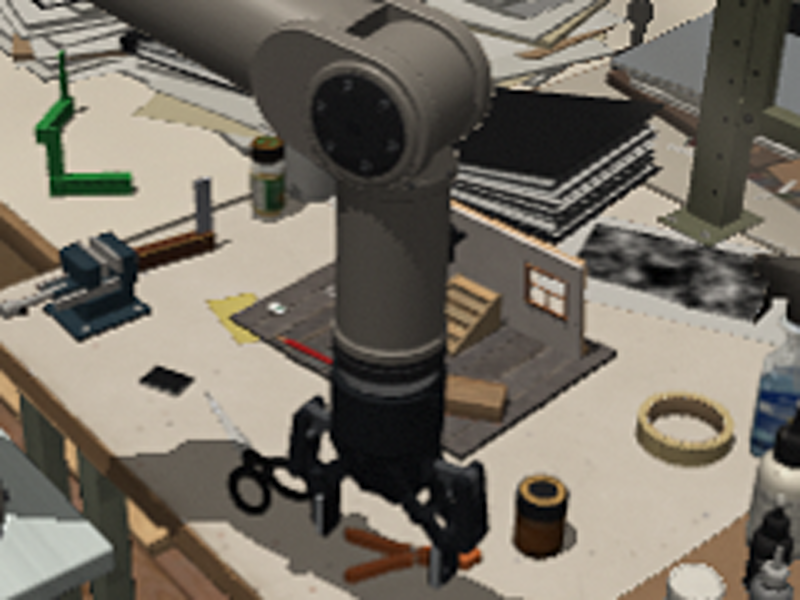

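Run:
```python
from h import *
np.set_printoptions(precision=1,suppress=True)
p=snap('top'); np.save('top.npy',p,allow_pickle=True)
g=cv2.cvtColor(p['color'],cv2.COLOR_RGB2GRAY).astype(float)
def cross(v,th): # first upward crossing
    for i in range(len(v)-1):
        if v[i]<th<=v[i+1]: return i+(th-v[i])/(v[i+1]-v[i])
L=[];Rr=[];F=[]
for r in range(184,232):
    c=cross(g[r,310:260:-1],125); 
    if c is not None: L.append(onz(p,[r,310-c],7)[:2])
for r in range(172,228):
    c=cross(g[r,380:420],125)
    if c is not None: Rr.append(onz(p,[r,380+c],7)[:2])
for c0 in list(range(312,318))+list(range(356,392)):
    c=cross(g[228:262,c0],125)
    if c is not None: F.append(onz(p,[228+c,c0],7)[:2])
def fit(P):
    P=np.array(P,np.float32); l=cv2.fitLine(P,cv2.DIST_HUBER,0,.01,.01).ravel(); return l,len(P)
for n,P in(('L',L),('R',Rr),('F',F)):
    l,k=fit(P); print(n,k,l,np.degrees(np.arctan2(l[1],l[0])))
    P=np.array(P); print(np.abs((P-l[2:])@[-l[1],l[0]]).round(1))
a=p['color'][160:240,270:350,::-1]
cv2.imwrite('pics/marks.png',cv2.resize(p['color'][155:255,230:400,::-1],(800,470),interpolation=cv2.INTER_CUBIC))
```

```text
L 48 [  1.    0.1 580.3 106.1] 6.888463
[56.4 46.4 45.8 45.3  1.   1.1  1.2  1.6  0.6  0.   0.   0.5  0.8  0.9
  0.2  1.   1.1  0.6  0.2  0.2  0.6  0.7  0.6  1.4 46.1 46.1 54.8 55.9
  0.   0.4  0.2  1.   1.   0.8  0.9  0.4  0.1  0.3  0.6  0.8  0.2  1.1
  1.2  0.5  0.   0.  40.2 44.6]
R 56 [   1.     0.1  618.2 -249. ] 6.9751177
[0.  0.  0.5 0.1 0.3 0.4 0.1 0.8 0.4 0.5 0.9 1.5 0.3 0.1 0.3 0.  0.4 0.9
 0.8 0.9 0.2 0.2 0.3 1.3 1.8 1.  0.6 0.3 0.3 0.1 0.2 0.6 0.2 1.1 0.1 0.2
 0.1 0.2 0.5 0.6 0.9 0.  0.  0.3 0.2 0.3 0.1 0.  0.4 0.4 0.3 0.2 0.5 0.4
 0.8 0.2]
F 42 [   0.1   -1.   478.7 -147.7] -83.355156
[ 0.   0.4  1.3 10.5  0.6  0.2  0.3  0.3  0.5  0.6  1.   1.4  0.5  0.4
  0.5  0.6  0.3  0.5  0.1  1.5  1.5  1.7  1.   0.9  0.9  1.8  1.8  1.6
  1.4  0.3  1.3  0.1  0.2  0.1  0.6  0.2  0.1  1.4  1.   0.2  0.8  0.4]
```

View pics/marks.png

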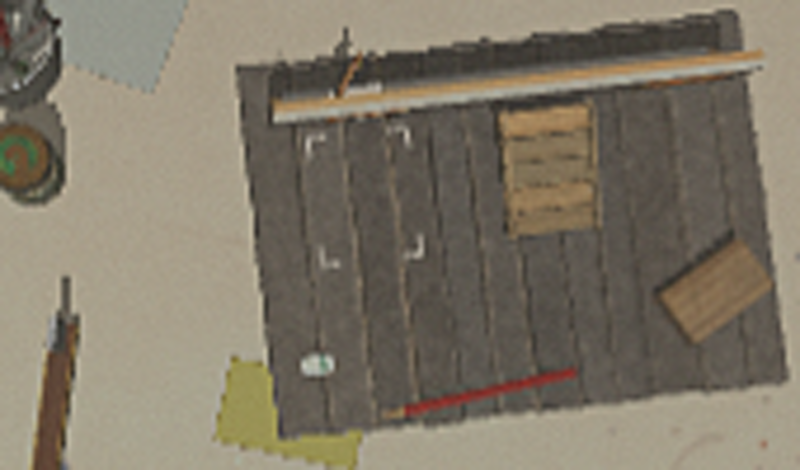

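```bash
cat >> h.py <<'E'
from scipy.optimize import minimize
def rz(a): c,s=np.cos(a),np.sin(a); return np.array([[c,-s,0],[s,c,0],[0,0,1]])
def box(x0,x1,y0,y1,z0,z1): return np.array([[x,y,z] for x in(x0,x1) for y in(y0,y1) for z in(z0,z1)],float)
STAIR=[np.array([[x,y,z] for y in(-32,32) for x,z in((-42,0),(-42,10),(42,48),(42,0))],float)]
SQ=[box(-55,55,-9,9,0,26),box(33,55,-2.5,2.5,20,100)]
FOOT=[SQ[0]]
def render(p,parts,q,z0,S=4):
    m=np.zeros((420*S,560*S),np.uint8)
    for P in parts:
        uv=np.array([proj(p,rz(q[2])@v+[q[0],q[1],z0])[::-1] for v in P])
        cv2.fillConvexPoly(m,cv2.convexHull(np.round((uv+.5)*S*16-8).astype(np.int32)),255,shift=4)
    return cv2.resize(m,(560,420),interpolation=cv2.INTER_AREA)/255.
def fitpose(views,parts,q0,z0):
    # views: [(pic, soft mask)]
    f=lambda u: sum(np.abs(render(p,parts,[u[0]*10,u[1]*10,u[2]*.1],z0)-m).sum() for p,m in views)
    u0=np.array(q0)/[10,10,.1]
    r=minimize(f,u0,method='Nelder-Mead',options=dict(initial_simplex=u0+np.vstack([np.zeros(3),np.eye(3)*.7]),xatol=.005,fatol=.05,maxiter=300))
    return r.x*[10,10,.1],r.fun
E
cat > m.py <<'E'
from h import *
np.set_printoptions(precision=2,suppress=True)
p=snap('top'); s=snap('side')
yaw=np.radians(6.93)
ex=np.array([np.cos(yaw),np.sin(yaw)]); ey=np.array([-ex[1],ex[0]])
nL=np.array([580.3,106.1])@ey; nR=np.array([618.2,-249.])@ey; fx=np.array([478.7,-147.7])@ex
print('width',nL-nR)
C=ex*(fx+133)+ey*(nL+nR)/2; print('floor',C)
hsv=cv2.cvtColor(p['color'],cv2.COLOR_RGB2HSV)
def reg(q,near):
    best=min(cams.regions_of(p,q),key=lambda d:np.hypot(*(np.array(d['centre'])-near)))
    return best['region'].astype(float)
S=reg('stair',[190,346]); Q=reg('square',[241,241])
# white marks
g=p['color'].min(2).astype(float); P=[]
for r,c in[(184.3,294.8),(182.2,316.7),(211.3,298.4),(208.5,319.7)]:
    r0,c0=int(r)-5,int(c)-5; w=np.clip(g[r0:r0+11,c0:c0+11]-120,0,None)
    yy,xx=np.mgrid[r0:r0+11,c0:c0+11]; rc=[(w*yy).sum()/w.sum(),(w*xx).sum()/w.sum()]; P.append(onz(p,rc,7)[:2]); print(rc,P[-1],w.sum())
M=np.mean(P,0); print('mark',M,'in floor',(M-C)@ex,(M-C)@ey)
qs,f=fitpose([(p,S)],STAIR,[640,-100,yaw],7); print('stair',qs,f,S.sum(),'rel mark',(qs[:2]-M)@ex,(qs[:2]-M)@ey)
qq,f=fitpose([(p,Q)],SQ,[468,240,-.12],0); print('sq',qq,f,Q.sum())
def ov(p,D,crop,f):
    im=np.ascontiguousarray(p['color'][:,:,::-1]); r0,r1,c0,c1=crop; k=4
    im=cv2.resize(im[r0:r1,c0:c1],None,fx=k,fy=k,interpolation=cv2.INTER_CUBIC)
    for parts,q,z,col in D:
        for b in parts:
            uv=np.array([proj(p,rz(q[2])@v+[q[0],q[1],z])[::-1] for v in b]); h=cv2.convexHull(((uv-[c0-.5,r0-.5])*k).astype(np.float32)).astype(int); cv2.polylines(im,[h],True,col,1)
    return im
D=[(STAIR,qs,7,(0,255,0)),(SQ,qq,0,(255,0,255)),([box(-133,133,-179.5,179.5,0,7)],[*C,yaw],0,(255,255,0)),([box(-42,42,-32,32,0,0.1)],[*M,yaw],7,(0,255,255))]
a=ov(p,D,(155,265,225,400),0); b=ov(s,D,(180,320,240,390),0)
w=max(a.shape[1],b.shape[1]); cv2.imwrite('pics/ov_t.png',a); cv2.imwrite('pics/ov_s.png',b)
E
python3 m.py
```

```text
width 357.078632997143
floor [603.35 -70.95]
[np.float64(180.93950850661625), np.float64(293.70321361058603)] [671.03  75.11] 529.0
[np.float64(179.20875420875421), np.float64(314.8181818181818)] [677.29   5.7 ] 297.0
[np.float64(210.10294117647058), np.float64(299.25)] [575.02  56.55] 68.0
[np.float64(207.448), np.float64(318.728)] [584.17  -7.08] 125.0
mark [626.88  32.57] in floor 35.84625937136557 99.9261551697757
stair [634.92 -95.06   0.14] 40.97254901960784 563.0 rel mark -7.41908946738659 -127.66372639414547
sq [475.73 243.93  -0.1 ] 28.623529411764707 252.0
```

View pics/ov_t.png

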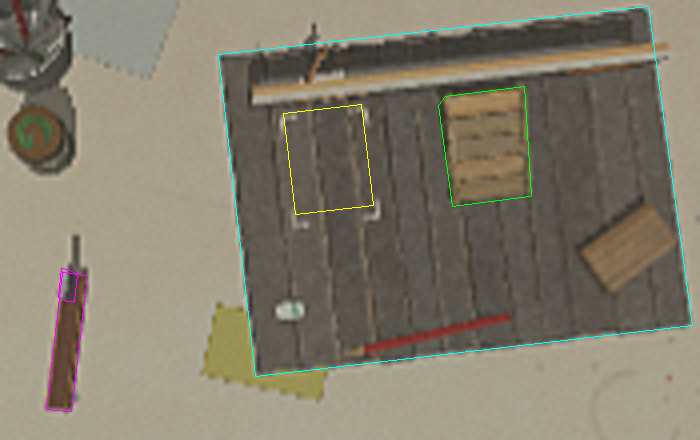

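View pics/ov_s.png

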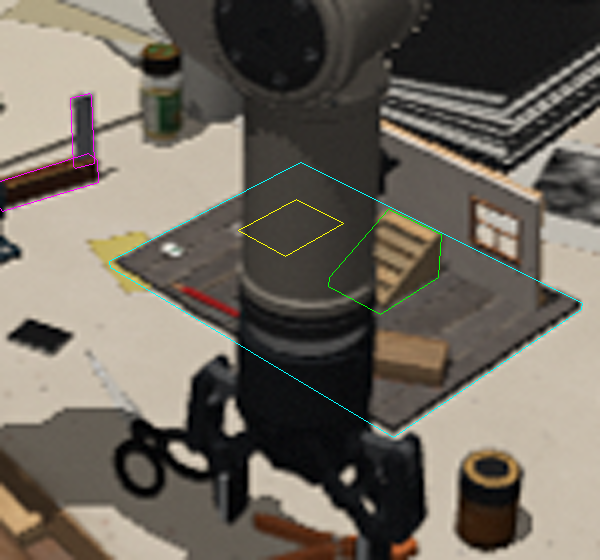

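```bash
cat >> h.py <<'E'
from scipy.spatial.transform import Rotation as Ro
def goto(pos,yaw,cmd=None):
    """tool down, tool y axis along world direction yaw+90deg (or its opposite); prints the jog row"""
    s=status.observe(); q=s['ee_rot']; R=Ro.from_quat([q[1],q[2],q[3],q[0]])
    p=np.array(s['tool_pos'] if cmd is None else cmd)
    best=None
    for k in(0,np.pi):
        ax=np.array([np.cos(yaw+k),np.sin(yaw+k),0]); z=np.array([0,0,-1.]); T=Ro.from_matrix(np.c_[ax,np.cross(z,ax),z])
        d=(R.inv()*T).as_rotvec(degrees=True)
        if best is None or np.linalg.norm(d)<np.linalg.norm(best): best=d
    l=R.inv().apply(np.array(pos)-p)/10
    print('linear',np.round(l,2),'rot',np.round(best,2),'tool x axis',R.apply([1,0,0]).round(3),'j7',round(s['joint_positions'][6],2))
E
python3 - <<'E'
from h import *
np.set_printoptions(precision=2,suppress=True)
p=snap('top'); g=p['color'].min(2).astype(float); yaw=np.radians(6.93)
ex=np.array([np.cos(yaw),np.sin(yaw)]); ey=np.array([-ex[1],ex[0]]);C=np.array([603.35,-70.95])
P=[]
for r,c,dr,dc in[(184,295.2,1,1),(181.8,317,1,-1),(211.8,299,-1,1),(209.5,319.8,-1,-1)]:
    r0,c0=round(r+dr*2)-4,round(c+dc*2)-4
    G=g[r0:r0+9,c0:c0+9]; w=np.clip(G-np.median(G)-30,0,None)
    yy,xx=np.mgrid[r0:r0+9,c0:c0+9]; rc=np.array([(w*yy).sum()/w.sum(),(w*xx).sum()/w.sum()]); X=onz(p,rc,7)[:2]; P.append(X); print(rc,(X-C)@ex,(X-C)@ey,w.sum())
M=np.mean(P,0); print('mark',M,(M-C)@ex,(M-C)@ey)
s=status.observe(); print(s['tool_pos'],s['ee_rot'],s['force'],s['time'])
goto([*(np.array([634.9,-95.1])-8*ex),150],yaw)
E
```

```text
[185.   295.64] 70.70119589319985 132.07348820963907 222.0
[183.22 315.62] 69.13128439868849 66.18100767645889 177.0
[210.   299.06] -12.33384297288305 130.5662498221204 104.0
[207.63 318.47] -11.83244902854566 66.61535143349013 238.0
mark [620.13  30.68] 28.916547072614797 98.85902428542714
[ 169.27 -523.32  231.31] [ 0.    0.99  0.16 -0.  ] [-0.2   1.13 -0.03] 1.2
linear [ 56.7  -26.57   8.13] rot [ 0.    0.   10.99] tool x axis [ 0.95  0.31 -0.  ] j7 -0.03
```

>>> {"op": "jog_arm", "data": {"series": [{"linear": [56.7,-26.6,3],"delta_rot": [0,0,11]},{"linear": [56.7,-26.6,3],"delta_rot": [0,0,11]},{"linear": [56.7,-26.6,3],"delta_rot": [0,0,11]},{"linear": [56.7,-26.6,3],"delta_rot": [0,0,11]},{"linear": [56.7,-26.6,3],"delta_rot": [0,0,11]},{"linear": [56.7,-26.6,3],"delta_rot": [0,0,11]},{"linear": [56.7,-26.6,3],"delta_rot": [0,0,11]},{"linear": [56.7,-26.6,3],"delta_rot": [0,0,11]}], "grip": -1, "grip_force": 20}}

```text
time: 2.2
tool_pos: [532.2, -184.4, 207.8]
ee_rot: [0.0, 0.998, 0.06, 0.0]
force: [0.7, -1.3, -0.2]
gripper_width: 1.002
gripper_force: 0.0
```

Run:
```python
from h import *
yaw=np.radians(6.93)
goto([627,-96,60],yaw)
```

```text
linear [10.47 -7.65 14.78] rot [ 0.05 -0.04 -0.03] tool x axis [0.993 0.12  0.001] j7 -1.22
```

>>> {"op": "jog_arm", "data": {"series": [{"linear": [10.3,-7.65,6],"delta_rot": [0,0,0]},{"linear": [10.3,-7.65,6],"delta_rot": [0,0,0]},{"linear": [10.3,-7.65,6],"delta_rot": [0,0,0]},{"linear": [10.3,-7.65,12],"delta_rot": [0,0,0]},{"linear": [10.3,-7.65,15],"delta_rot": [0,0,0]},{"linear": [10.3,-7.65,17],"delta_rot": [0,0,0]},{"linear": [10.3,-7.65,18.5],"delta_rot": [0,0,0]},{"linear": [10.3,-7.65,19],"delta_rot": [0,0,0]}]}}

```text
time: 3.2
tool_pos: [623.3, -98.0, 17.0]
ee_rot: [0.0, 0.998, 0.06, -0.001]
force: [0.6, -0.0, 0.7]
gripper_width: 1.002
gripper_force: 0.0
```

Run:
```python
from h import *
s=snap('side'); c=s['color'][190:310,250:400,::-1]
t=snap('top')['color'][155:265,280:400,::-1]
cv2.imwrite('pics/g1.png',cv2.resize(np.hstack([c,cv2.copyMakeBorder(t,0,10,0,0,0)]),(800,356),interpolation=cv2.INTER_CUBIC))
print(status.observe()['tool_pos'],status.observe()['force'])
```

```text
[623.83739929 -97.61576141  17.70475132] [-0.06165158 -0.10178487  0.39993407]
```

View pics/g1.png

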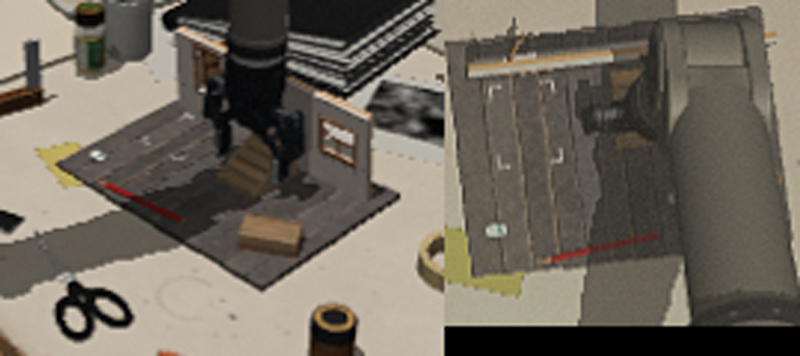

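>>> {"op": "jog_arm", "data": {"series": [{"linear": [0,0,0.7],"delta_rot": [0,0,0]},{"linear": [0,0,1.2],"delta_rot": [0,0,0]},{"linear": [0,0,1.2],"delta_rot": [0,0,0]}]}}

```text
time: 3.68
tool_pos: [623.4, -97.2, 5.2]
ee_rot: [-0.0, 0.998, 0.06, -0.0]
force: [1.1, -0.8, 0.3]
gripper_width: 0.998
gripper_force: 0.0
```

>>> {"op": "jog_arm", "data": {"series": [{"linear": [0,0,0],"delta_rot": [0,0,0]},{"linear": [0,0,0],"delta_rot": [0,0,0]},{"linear": [0,0,0],"delta_rot": [0,0,0]},{"linear": [0,0,0],"delta_rot": [0,0,0]}], "grip": -0.45, "grip_force": 20}}

```text
time: 4.18
tool_pos: [624.3, -97.3, 6.0]
ee_rot: [0.0, 0.998, 0.06, 0.0]
force: [-0.4, -0.6, 2.0]
gripper_width: 0.741
gripper_force: 22.2
```

>>> {"op": "jog_arm", "data": {"series": [{"linear": [0,-0.5,0],"delta_rot": [0,0,0]},{"linear": [0,-1.2,0],"delta_rot": [0,0,0]},{"linear": [0,-2.0,0],"delta_rot": [0,0,0]},{"linear": [0,-2.8,0],"delta_rot": [0,0,0]},{"linear": [0,-3.6,0],"delta_rot": [0,0,0]},{"linear": [0,-4.4,0],"delta_rot": [0,0,0]},{"linear": [0,-5.2,0],"delta_rot": [0,0,0]},{"linear": [0,-6.0,0],"delta_rot": [0,0,0]}]}}

```text
time: 5.18
tool_pos: [616.9, -37.8, 6.0]
ee_rot: [0.0, 0.998, 0.06, 0.0]
force: [0.5, -4.1, 5.6]
gripper_width: 0.742
gripper_force: 23.0
```

>>> {"op": "jog_arm", "data": {"series": [{"linear": [0,-0.8,0],"delta_rot": [0,0,0]},{"linear": [0,-1.6,0],"delta_rot": [0,0,0]},{"linear": [0,-2.4,0],"delta_rot": [0,0,0]},{"linear": [0,-3.2,0],"delta_rot": [0,0,0]},{"linear": [0,-4.0,0],"delta_rot": [0,0,0]},{"linear": [0,-4.8,0],"delta_rot": [0,0,0]},{"linear": [0,-5.6,0],"delta_rot": [0,0,0]},{"linear": [0,-6.2,0],"delta_rot": [0,0,0]}]}}

```text
time: 6.18
tool_pos: [609.2, 23.8, 5.9]
ee_rot: [0.0, 0.998, 0.06, 0.0]
force: [0.0, -4.0, 4.9]
gripper_width: 0.745
gripper_force: 23.1
```

>>> {"op": "jog_arm", "data": {"series": [{"linear": [0.0,-0.3,0],"delta_rot": [0,0,0]},{"linear": [0.05,-0.5,0],"delta_rot": [0,0,0]},{"linear": [0.05,-0.5,0],"delta_rot": [0,0,0]}]}}

```text
time: 6.55
tool_pos: [608.9, 28.6, 6.0]
ee_rot: [0.0, 0.998, 0.06, -0.0]
force: [-0.6, -3.9, 6.7]
gripper_width: 0.743
gripper_force: 23.0
```

Run:
```python
from h import *
s=snap('side'); c=s['color'][190:310,250:400,::-1]
t=snap('top')['color'][155:265,260:380,::-1]
cv2.imwrite('pics/g2.png',cv2.resize(np.hstack([c,cv2.copyMakeBorder(t,0,10,0,0,0)]),(800,356),interpolation=cv2.INTER_CUBIC))
print(status.observe()['tool_pos'],status.observe()['force'])
```

```text
[608.86602805  28.60083059   5.97049791] [ 0.57210643 -4.04492623  5.79552194]
```

View pics/g2.png

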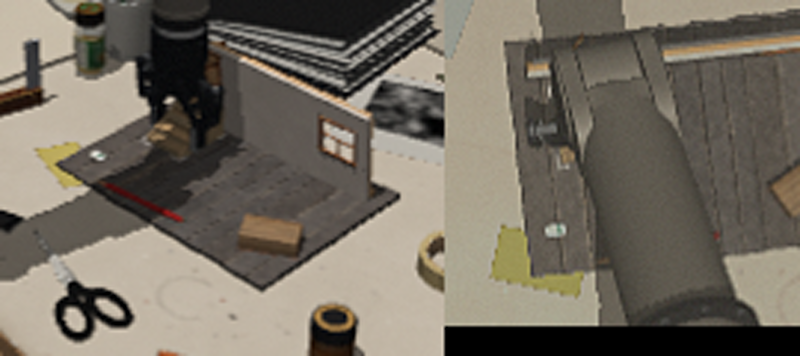

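>>> {"op": "jog_arm", "data": {"series": [{"linear": [0,0,0],"delta_rot": [0,0,0]},{"linear": [0,0,0],"delta_rot": [0,0,0]},{"linear": [0,0,0],"delta_rot": [0,0,0]},{"linear": [0,0,-1.5],"delta_rot": [0,0,0]},{"linear": [0,0,-5],"delta_rot": [0,0,0]},{"linear": [0,0,-10],"delta_rot": [0,0,0]},{"linear": [0,0,-15],"delta_rot": [0,0,0]},{"linear": [0,0,-20],"delta_rot": [0,0,0]}], "grip": -1}}

```text
time: 7.65
tool_pos: [609.0, 29.2, 208.5]
ee_rot: [-0.0, 0.998, 0.061, 0.001]
force: [0.8, -0.2, -0.2]
gripper_width: 0.997
gripper_force: 0.0
```

Run:
```python
from h import *
goto([453,246.5,190],-0.1)
```

```text
linear [-12.86 -23.46   1.84] rot [-0.02 -0.09 12.67] tool x axis [0.993 0.121 0.002] j7 -1.62
```

>>> {"op": "jog_arm", "data": {"series": [{"linear": [-12.8,-23.5,0],"delta_rot": [0,0,12.7]},{"linear": [-12.8,-23.5,0],"delta_rot": [0,0,12.7]},{"linear": [-12.8,-23.5,0],"delta_rot": [0,0,12.7]},{"linear": [-12.8,-23.5,0],"delta_rot": [0,0,12.7]},{"linear": [-12.8,-23.5,0],"delta_rot": [0,0,12.7]},{"linear": [-12.8,-23.5,0],"delta_rot": [0,0,12.7]}]}}

```text
time: 8.4
tool_pos: [453.1, 248.0, 206.6]
ee_rot: [-0.0, 0.999, -0.049, 0.001]
force: [1.6, 0.4, -0.2]
gripper_width: 1.002
gripper_force: 0.0
```

```bash
cat > m2.py <<'E'
from h import *
np.set_printoptions(precision=2,suppress=True)
p=snap('top'); yaw=np.radians(6.93)
ex=np.array([np.cos(yaw),np.sin(yaw)]); ey=np.array([-ex[1],ex[0]]);M=np.array([620.13,30.68])
im=p['color'].astype(int); sat=(im[:,:,0]-im[:,:,2])
R=[d for d in cams.regions_of(p,'stair')]; print([(d['conf'],d['centre']) for d in R])
d=min(R,key=lambda d:np.hypot(*(np.array(d['centre'])-[196,307])))
qs,f=fitpose([(p,d['region'].astype(float))],STAIR,[*M,yaw],7); print('net',qs,f,'rel',(qs[:2]-M)@ex,(qs[:2]-M)@ey)
k=5; r0,c0=170,270
c=cv2.resize(np.ascontiguousarray(p['color'][r0:r0+60,c0:c0+70,::-1]),None,fx=8,fy=8,interpolation=cv2.INTER_CUBIC)
for q,col in((qs,(0,255,0)),([*M,yaw],(0,255,255))):
    uv=np.array([proj(p,rz(q[2])@v+[q[0],q[1],7])[::-1] for v in STAIR[0]]); cv2.polylines(c,[cv2.convexHull(((uv-[c0-.5,r0-.5])*8).astype(np.float32)).astype(int)],True,col,1)
s=snap('side')
e=cv2.resize(np.ascontiguousarray(s['color'][190:270,240:330,::-1]),None,fx=6,fy=6,interpolation=cv2.INTER_CUBIC)
uv=np.array([proj(s,rz(yaw)@v+[*M,7])[::-1] for v in STAIR[0]]); cv2.polylines(e,[cv2.convexHull(((uv-[239.5,189.5])*6).astype(np.float32)).astype(int)],True,(0,255,255),1)
h=480; a=cv2.resize(c,(400,343)); b=cv2.resize(e,(386,343)); cv2.imwrite('pics/st2.png',np.hstack([a,b]))
E
python3 m2.py
```

```text
[(0.6, [207.1, 336.2]), (0.57, [195.6, 307.0])]
net [619.57  29.88   0.11] 64.28235294117647 rel -0.6525957705156091 -0.7240400908320185
```

View pics/st2.png

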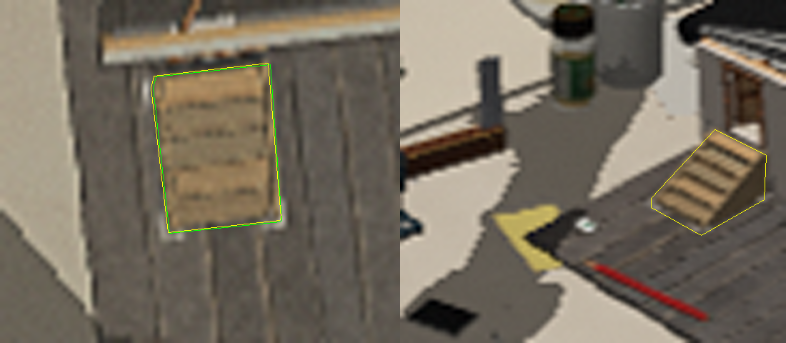

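Run:
```python
from h import *
goto([451,246.4,4],-0.1)
```

```text
linear [-0.48 -0.19 20.17] rot [ 0.07 -0.06 -0.29] tool x axis [ 0.994 -0.105  0.001] j7 -2.3
```

>>> {"op": "jog_arm", "data": {"series": [{"linear": [-0.4,-0.1,6],"delta_rot": [0,0,0]},{"linear": [-0.4,-0.1,11],"delta_rot": [0,0,0]},{"linear": [-0.4,-0.1,15],"delta_rot": [0,0,0]},{"linear": [-0.4,-0.1,17.5],"delta_rot": [0,0,0]},{"linear": [-0.4,-0.1,19],"delta_rot": [0,0,0]},{"linear": [-0.4,-0.1,20.1],"delta_rot": [0,0,0]},{"linear": [-0.4,-0.1,20.1],"delta_rot": [0,0,0]}]}}

```text
time: 9.43
tool_pos: [450.0, 247.7, 4.4]
ee_rot: [0.0, 0.999, -0.051, -0.0]
force: [-0.3, -0.7, 0.0]
gripper_width: 1.0
gripper_force: 0.0
```

>>> {"op": "jog_arm", "data": {"series": [{"linear": [0,0,0],"delta_rot": [0,0,0]},{"linear": [0,0,0],"delta_rot": [0,0,0]},{"linear": [0,0,0],"delta_rot": [0,0,0]},{"linear": [0,0,0],"delta_rot": [0,0,0]},{"linear": [0,0,0],"delta_rot": [0,0,0]},{"linear": [0,0,0],"delta_rot": [0,0,0]},{"linear": [0,0,0],"delta_rot": [0,0,0]},{"linear": [0,0,0],"delta_rot": [0,0,0]}], "grip": 1, "grip_force": 80}}

```text
time: 10.42
tool_pos: [450.1, 248.2, 5.2]
ee_rot: [-0.0, 0.999, -0.05, 0.0]
force: [-0.8, -1.7, 6.1]
gripper_width: 0.193
gripper_force: 80.0
```

>>> {"op": "jog_arm", "data": {"series": [{"linear": [0,0,-2],"delta_rot": [0,0,0]},{"linear": [0,0,-5],"delta_rot": [0,0,0]},{"linear": [0,0,-9],"delta_rot": [0,0,0]},{"linear": [0,0,-12],"delta_rot": [0,0,0]},{"linear": [0,0,-12],"delta_rot": [0,0,0]}]}}

```text
time: 11.05
tool_pos: [451.1, 249.3, 126.4]
ee_rot: [-0.001, 0.999, -0.05, 0.002]
force: [0.3, -0.7, -1.3]
gripper_width: 0.194
gripper_force: 79.1
```

Run:
```python
from h import *
goto([578,-99.2,125],np.radians(6.93)); print(status.observe()['tool_pos'],status.observe()['force'])
```

```text
linear [16.12 33.4   0.11] rot [ -0.14  -0.25 -12.69] tool x axis [ 0.995 -0.1    0.004] j7 -2.33
[451.14158883 249.30275518 126.4303959 ] [ 0.29549689 -0.69534061 -1.28623221]
```

>>> {"op": "jog_arm", "data": {"series": [{"linear": [1.5,4,0],"delta_rot": [0,0,-1.5]},{"linear": [4,9,0],"delta_rot": [0,0,-3.5]},{"linear": [6.5,14,0],"delta_rot": [0,0,-5.5]},{"linear": [9,19,0],"delta_rot": [0,0,-7.5]},{"linear": [11.5,24,0],"delta_rot": [0,0,-9.5]},{"linear": [13.5,28.5,0],"delta_rot": [0,0,-11.2]},{"linear": [15.3,32,0],"delta_rot": [0,0,-12.2]},{"linear": [16.1,33.4,0],"delta_rot": [0,0,-12.7]}]}}

```text
time: 12.05
tool_pos: [575.0, -103.8, 122.1]
ee_rot: [0.0, 0.998, 0.058, -0.002]
force: [-0.4, -0.5, -1.1]
gripper_width: 0.191
gripper_force: 79.0
```

>>> {"op": "jog_arm", "data": {"series": [{"linear": [0,0,0],"delta_rot": [0,0,0]},{"linear": [0,0,0],"delta_rot": [0,0,0]},{"linear": [0,0,0],"delta_rot": [0,0,0]}]}}

```text
time: 12.42
tool_pos: [576.0, -97.6, 124.6]
ee_rot: [-0.001, 0.998, 0.062, -0.0]
force: [-0.3, -0.0, -0.9]
gripper_width: 0.19
gripper_force: 79.1
```

Run:
```python
from h import *
goto([578,-99.2,30],np.radians(6.93)); print(status.observe()['tool_pos'],status.observe()['force'],status.observe()['ee_rot'])
```

```text
linear [0.18 0.19 9.46] rot [-0.07  0.01  0.21] tool x axis [ 0.992  0.124 -0.   ] j7 -1.4
[576.02198014 -97.63609244 124.62197113] [-0.25568359 -0.03592208 -0.88666506] [-6.03358375e-04  9.98060513e-01  6.22480988e-02 -1.48902221e-04]
```

>>> {"op": "jog_arm", "data": {"series": [{"linear": [0.1,0.1,3],"delta_rot": [0,0,0]},{"linear": [0.1,0.1,6],"delta_rot": [0,0,0]},{"linear": [0.1,0.1,8.5],"delta_rot": [0,0,0]},{"linear": [0.1,0.1,10],"delta_rot": [0,0,0]},{"linear": [0.1,0.1,10.7],"delta_rot": [0,0,0]},{"linear": [0.1,0.1,10.7],"delta_rot": [0,0,0]},{"linear": [0.1,0.1,10.7],"delta_rot": [0,0,0]}]}}

```text
time: 13.3
tool_pos: [578.5, -101.3, 18.7]
ee_rot: [0.0, 0.998, 0.06, 0.001]
force: [-0.5, 0.1, -2.0]
gripper_width: 0.191
gripper_force: 79.0
```

```bash
cat > m3.py <<'E'
from h import *
np.set_printoptions(precision=2,suppress=True)
import sys
s=snap('side'); t=snap('top'); yaw=np.radians(6.93)
C=np.array([603.35,-70.95]); ex=np.array([np.cos(yaw),np.sin(yaw)]); ey=np.array([-ex[1],ex[0]])
o=status.observe(); T=np.array(o['tool_pos']); d=T[:2]-C; print(T,'floor',d@ex,d@ey,'F',o['force'],'tau',o['wrist_torque'])
Q=T[:2]+26*ex
r0,c0,k=185,270,6
e=cv2.resize(np.ascontiguousarray(s['color'][r0:r0+100,c0:c0+133,::-1]),None,fx=k,fy=k,interpolation=cv2.INTER_CUBIC)
def dr(parts,q,z,col):
    for b in parts:
        uv=np.array([proj(s,rz(q[2])@v+[q[0],q[1],z])[::-1] for v in b]); cv2.polylines(e,[cv2.convexHull(((uv-[c0-.5,r0-.5])*k).astype(np.float32)).astype(int)],True,col,1)
dr(SQ,[*Q,yaw],float(sys.argv[2]),(255,0,255))
W=C+ex*82.4; dr([box(0,6,-160,160,0,128)],[*W,yaw],7,(0,255,255))
cv2.imwrite('pics/'+sys.argv[1],e)
E
python3 m3.py q1.png 12
```

```text
[ 578.25 -101.34   18.59] floor -28.587392177946512 -27.140061120452984 F [ 0.14 -0.33 -0.86] tau [0.04 0.08 0.01]
```

View pics/q1.png

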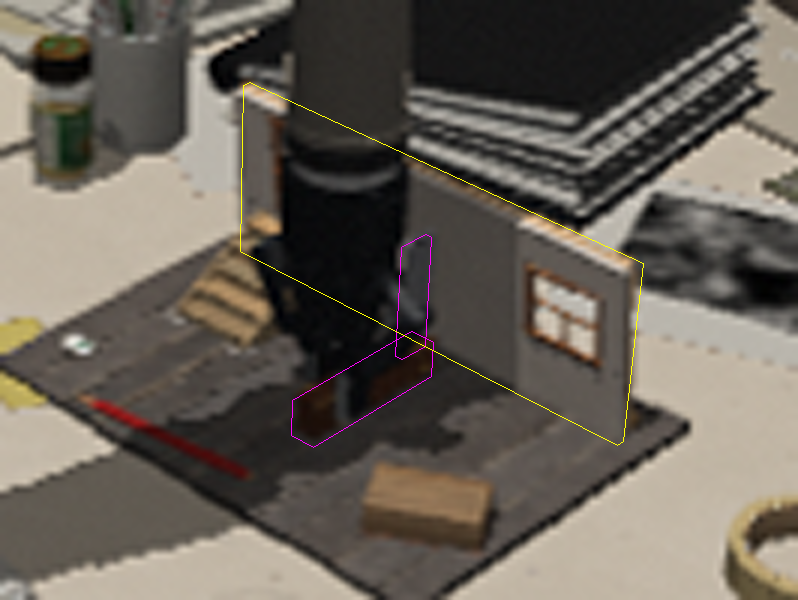

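>>> {"op": "jog_arm", "data": {"series": [{"linear": [0,-0.2,0.3],"delta_rot": [0,0,0]},{"linear": [0,-0.2,0.45],"delta_rot": [0,0,0]},{"linear": [0,-0.2,0.55],"delta_rot": [0,0,0]},{"linear": [0,-0.2,0.65],"delta_rot": [0,0,0]},{"linear": [0,-0.2,0.65],"delta_rot": [0,0,0]}]}}

```text
time: 14.02
tool_pos: [577.0, -99.2, 11.8]
ee_rot: [0.0, 0.998, 0.06, -0.0]
force: [-3.5, 0.4, 4.9]
gripper_width: 0.193
gripper_force: 80.0
```

>>> {"op": "jog_arm", "data": {"series": [{"linear": [0.4,0,0],"delta_rot": [0,0,0]},{"linear": [0.8,0,0],"delta_rot": [0,0,0]},{"linear": [1.2,0,0],"delta_rot": [0,0,0]},{"linear": [1.5,0,0],"delta_rot": [0,0,0]},{"linear": [1.8,0,0],"delta_rot": [0,0,0]},{"linear": [2.1,0,0],"delta_rot": [0,0,0]},{"linear": [2.4,0,0],"delta_rot": [0,0,0]},{"linear": [2.4,0,0],"delta_rot": [0,0,0]}]}}

```text
time: 15.02
tool_pos: [599.5, -97.5, 11.8]
ee_rot: [0.001, 0.998, 0.06, -0.002]
force: [-5.6, -1.2, 7.6]
gripper_width: 0.195
gripper_force: 80.3
```

>>> {"op": "jog_arm", "data": {"series": [{"linear": [0.1,0,0.02],"delta_rot": [0,0,0]},{"linear": [0.2,0,0.04],"delta_rot": [0,0,0]},{"linear": [0.3,0,0.06],"delta_rot": [0,0,0]},{"linear": [0.4,0,0.08],"delta_rot": [0,0,0]},{"linear": [0.4,0,0.08],"delta_rot": [0,0,0]}]}}

```text
time: 15.65
tool_pos: [601.1, -97.4, 11.8]
ee_rot: [0.001, 0.998, 0.06, -0.004]
force: [-11.5, -0.9, 14.5]
gripper_width: 0.187
gripper_force: 81.4
```

>>> {"op": "jog_arm", "data": {"series": [{"linear": [0.1,0,0],"delta_rot": [0,0,0]},{"linear": [0.2,0,0],"delta_rot": [0,0,0]},{"linear": [0.3,0,0],"delta_rot": [0,0,0]},{"linear": [0.4,0,0],"delta_rot": [0,0,0]},{"linear": [0.4,0,0],"delta_rot": [0,0,0]}]}}

```text
time: 16.27
tool_pos: [604.9, -97.0, 11.8]
ee_rot: [0.001, 0.998, 0.06, -0.004]
force: [-12.3, -0.0, 15.3]
gripper_width: 0.191
gripper_force: 81.4
```

```bash
cat > st.py <<'E'
from h import *
np.set_printoptions(precision=4,suppress=True)
yaw=np.radians(6.93);C=np.array([603.35,-70.95]); ex=np.array([np.cos(yaw),np.sin(yaw)]); ey=np.array([-ex[1],ex[0]])
o=status.observe(); T=np.array(o['tool_pos']); d=T[:2]-C; q=o['ee_rot']; R=Ro.from_quat([q[1],q[2],q[3],q[0]])
F=np.array(o['force']); print(T,'face floor x',d@ex+81,'y',d@ey,'Fx,Fy,Fz',F[:2]@ex,F[:2]@ey,F[2],'zaxis in floor',rz(-yaw)@R.apply([0,0,1]),'tau',o['wrist_torque'],o['time'])
E
python3 st.py
```

```text
[604.886  -97.0316  11.843 ] face floor x 79.37788831955683 y -26.076406756259733 Fx,Fy,Fz -12.177981659099503 1.433870479676243 15.260232145474129 zaxis in floor [-0.0086 -0.0013 -1.    ] tau [-0.1816  2.3058  0.0746] 16.275
```

>>> {"op": "jog_arm", "data": {"series": [{"linear": [0.1,0,0],"delta_rot": [0,0,0]},{"linear": [0.2,0,0],"delta_rot": [0,0,0]},{"linear": [0.3,0,0],"delta_rot": [0,0,0]},{"linear": [0.4,0,0],"delta_rot": [0,0,0]},{"linear": [0.4,0,0],"delta_rot": [0,0,0]}]}}

```text
time: 16.9
tool_pos: [607.4, -96.7, 11.8]
ee_rot: [0.001, 0.998, 0.06, -0.006]
force: [-16.9, -1.4, 17.6]
gripper_width: 0.194
gripper_force: 81.7
```

```bash
python3 st.py
```

```text
[607.4149 -96.7457  11.7958] face floor x 81.9227781427827 y -26.09773636294752 Fx,Fy,Fz -16.973158547079944 0.6430069045558867 17.61078060485041 zaxis in floor [-0.0117 -0.0011 -0.9999] tau [-0.158   2.8739  0.0243] 16.9
```

>>> {"op": "jog_arm", "data": {"series": [{"linear": [0,0,0.05],"delta_rot": [0,0.3,0]},{"linear": [0,0,0.1],"delta_rot": [0,0.6,0]},{"linear": [0,0,0.1],"delta_rot": [0,0.7,0]},{"linear": [0,0,0.1],"delta_rot": [0,0.7,0]}]}}

```text
time: 17.4
tool_pos: [607.6, -96.7, 11.8]
ee_rot: [0.001, 0.998, 0.06, 0.0]
force: [-16.9, -2.2, 22.1]
gripper_width: 0.192
gripper_force: 82.5
```

```bash
python3 st.py
```

```text
[607.5526 -96.7115  11.7834] face floor x 82.06363737785829 y -26.08035119953365 Fx,Fy,Fz -17.08482856270463 -0.1541660757689135 22.121621258350196 zaxis in floor [ 0.0009 -0.0013 -1.    ] tau [-0.1639  3.4834  0.0621] 17.4
```

>>> {"op": "jog_arm", "data": {"series": [{"linear": [0.1,0,0.03],"delta_rot": [0,0.1,0]},{"linear": [0.2,0,0.05],"delta_rot": [0,0.2,0]},{"linear": [0.25,0,0.08],"delta_rot": [0,0.2,0]},{"linear": [0.25,0,0.08],"delta_rot": [0,0.2,0]}]}}

```text
time: 17.9
tool_pos: [607.6, -96.7, 11.7]
ee_rot: [0.001, 0.998, 0.06, -0.0]
force: [-21.9, -0.3, 31.1]
gripper_width: 0.191
gripper_force: 83.6
```

```bash
python3 st.py; python3 m3.py q2.png 7
```

```text
[607.5574 -96.7445  11.7369] face floor x 82.06437079368979 y -26.11371578292585 Fx,Fy,Fz -21.744981249238926 2.296543935150359 31.093723014181332 zaxis in floor [-0.0011 -0.0012 -1.    ] tau [-0.124   4.7418  0.1005] 17.9
[607.54 -96.79  11.73] floor 1.0451030390680816 -26.154677655798956 F [-21.71  -0.05  30.92] tau [-0.13  4.72  0.02]
```

View pics/q2.png

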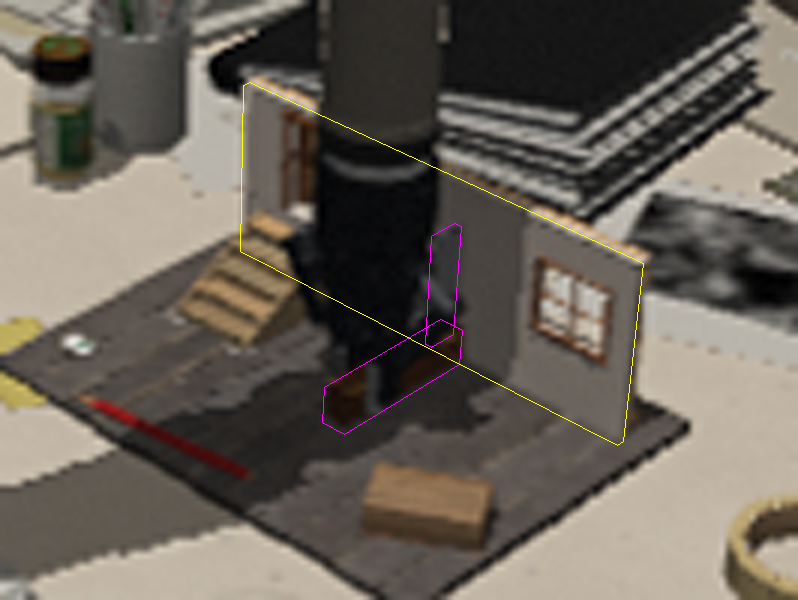

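```bash
python3 -c "
from h import *
print(status.observe()['force']); print(workorder.sign_off())"
```

```text
[-21.71138991  -0.04829946  30.92043977]
the job is handed in; nothing more can be done
None
```

The job is handed in: the stair sits within about 1 mm of its marks (camera estimate). The arm is still pressing the square down (about 31 N) and into the corner (about 22 N), and the wall lines up with plumb in the last side picture.

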